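# Stand the can capacitors in their holding cups

## Robot

A 6-joint arm with a two-finger parallel gripper is mounted at the origin on the work surface. World frame = base frame: x ahead of the robot, y to its left, z up, the work surface at z = 0. Lengths are in m, angles in rad, forces in N, time in s.
With the tool pointing down it reaches from about 0.225 to 0.725 m from the base axis. Payload 3.1 kg.
Tool frame: the origin (TCP) lies at the very end of the fingers, on their centre line; the grasp point (between the pads) lies 19 mm behind it; z points along the fingers, x is the direction in which the jaws open and shut, and the axes are right-handed (so a half turn about z gives the same grasp; the last joint's range is limited). The gripper opens to 85 mm and grips with 20 to 120 N. Pads are 22 mm wide; open, the fingers measure 114 mm over their backs; the gripper's body (76 mm by 85 mm) begins 54 mm behind the grasp point. The pads swing forward as they close: fully open they stand 13 mm farther back than shut.
Start: joints at [-1.373, 0.048, 0.099, 1.622, 0, 1.443], TCP at [0.168, -0.497, 0.231] pointing down, gripper open.
Joint ranges: [-2.91, 2.91], [-0.99, 1.94], [-1.21, 1.42], [-2.12, 2.29], [-1.49, 1.47], [-3.14, 3.14]. Speed limits (rad/s): [2.79, 2.79, 3.14, 3.14, 3.14, 3.14].

## Interface

Orientations are given as a rotation vector (axis times angle).
In Python, from bench import robot gives the robot as it stands. The module is installed in compiled form; this text tells all that it offers.
- The arm moves only by the tool arm_command, never from a script. Its argument "targets" is a list of rows, each a list of 4 numbers: the shift along the tool's x, y, z in mm, then the turn about the tool's z in rad. A call has 1 to 10 rows; each row shifts and turns the commanded pose from where the row before left it, along the tool's axes as they then stand; what a row does not reach is not made up. A row lasts 1/8 s, in which the tool goes at most 62.5 mm and 10.7 degrees, less where a joint would pass 70% of its speed; a pose out of reach is approached as far as the arm can. A call is refused whole if a number of a shift passes 62.5 or a number of a turn 0.188, either way. A call with a gripper value outside its range is refused whole. "gripper" is the opening in per cent of the stroke, from 0 (shut) to 100 (fully open), set as the call begins (left out, the last holds). The fingers move at their own pace and stop on an object; the grip force is fixed at half the most. Time passes only in rows, so rows that do not move let the fingers close. It gives the time, the measured TCP pose, the force and the opening at its end, in the units of the state.
- robot.get_state(): the state, without advancing time (a new reading comes with each control period).
- robot.camera(name): name is "side" or "top" or "wrist"; returns (picture, depth): 384x512x3 uint8, red, green, blue; 384x512 float32, m along the optical axis (not along the pixel's ray), 0 where there is no reading.
- robot.camera_model(name): a dict with "intrinsics" (3x3 intrinsics, pixels), "T" (4x4, takes a point from camera to world coordinates); the wrist camera has in their place "mount" (4x4, takes a point from camera to tool coordinates, whose origin is the TCP and whose axes are the tool frame's). Camera axes: x right, y down, z forward; pixel columns grow to the right and rows downward; lengths in m; the calibration is good to about 2 mm. A picture is of the moment at which its call begins: read the wrist's pose just before it. camera_model takes no time and is no camera call.
- robot.job_done(): hands the job in, once; it reports no verdict.
Trained networks look in the newest picture that a camera, given by its name, has taken for a name from the list of things; names that differ only in an ending like _2 or _b are one class to them, and where a whole thing is asked for, a point or a joint stands for the part that bears it (a point fixed in the world has none). Each returns a list of dicts, best first, with "score" (0 to 1); they miss things now and then, are a little off and sometimes report something else, mostly with a low value. They report only what shows in the picture. A call takes as long as a camera call.
- robot.spot_in(camera, label): "position" ([column, row] in pixels, amid what is visible of it).
The state is a dict: "time_s": time; "joints": joint angles; "joint_velocities": joint speeds; "tau": joint torques, N m; "eef_pos": TCP position; "eef_rot": TCP orientation; "wrist_force": force on the tool from outside, world axes, zero at the start; "moment": the same for the moment, N m; "gripper_width": finger opening in m.
Only numpy, scipy, OpenCV 4.12 (cv2) and the standard library are available. Lean on these libraries where they do the work, as an engineer would, in place of code of your own. Each camera call takes 0.05 s, during which the arm holds its last target.

## Task

Pick out the four black can capacitors from the parts on the bench and stand each one upright in the round grey holding cup made for its thickness: the thinnest can in the smallest cup, and so on up to the thickest can in the largest cup. Set each can down on the floor of its cup and let go rather than dropping it in, and do not tip any over. Leave the transformer and the heat sink where they are.

Things in the scene. Friction and masses are not known exactly. Their poses are not given: they have to be found in the camera images.
- can20: loose can capacitor, the thinnest of four: an upright cylinder in a black sleeve, 20 mm in diameter and 60 mm tall, with a bare aluminium top that carries two 4 mm tall brass terminals. Origin at the centre of its underside, z up along its axis. At the start it stands on the bench, away from the cups; the bench top is at z = 0.
- can32: loose can capacitor, the second thinnest of four: an upright cylinder in a black sleeve, 32 mm in diameter and 70 mm tall, with a bare aluminium top that carries two 4 mm tall brass terminals. Origin at the centre of its underside, z up along its axis. At the start it stands on the bench, away from the cups; the bench top is at z = 0.
- can44: loose can capacitor, the second thickest of four: an upright cylinder in a black sleeve, 44 mm in diameter and 65 mm tall, with a bare aluminium top that carries two 4 mm tall brass terminals. Origin at the centre of its underside, z up along its axis. At the start it stands on the bench, away from the cups; the bench top is at z = 0.
- can56: loose can capacitor, the thickest of four: an upright cylinder in a black sleeve, 56 mm in diameter and 75 mm tall, with a bare aluminium top that carries two 4 mm tall brass terminals. Origin at the centre of its underside, z up along its axis. At the start it stands on the bench, away from the cups; the bench top is at z = 0.
- cup20: holding cup, the smallest of four, for the 20 mm can: a shallow, open, round cup of grey plastic fixed to the bench, 36 mm inside diameter (8 mm of room all round its can), wall 4 mm thick, rim 18 mm above the bench, floor inside 6 mm above the bench; a flange 52 mm across and 4 mm high surrounds its foot. Origin at the centre of its underside on the bench, z up.
- cup32: holding cup, the second smallest of four, for the 32 mm can: a shallow, open, round cup of grey plastic fixed to the bench, 48 mm inside diameter (8 mm of room all round its can), wall 4 mm thick, rim 18 mm above the bench, floor inside 6 mm above the bench; a flange 64 mm across and 4 mm high surrounds its foot. Origin at the centre of its underside on the bench, z up.
- cup44: holding cup, the second largest of four, for the 44 mm can: a shallow, open, round cup of grey plastic fixed to the bench, 60 mm inside diameter (8 mm of room all round its can), wall 4 mm thick, rim 18 mm above the bench, floor inside 6 mm above the bench; a flange 76 mm across and 4 mm high surrounds its foot. Origin at the centre of its underside on the bench, z up.
- cup56: holding cup, the largest of four, for the 56 mm can: a shallow, open, round cup of grey plastic fixed to the bench, 72 mm inside diameter (8 mm of room all round its can), wall 4 mm thick, rim 18 mm above the bench, floor inside 6 mm above the bench; a flange 88 mm across and 4 mm high surrounds its foot. Origin at the centre of its underside on the bench, z up.
- transformer: loose small mains transformer, a dark steel laminated block with a copper winding, 52 x 50 x 46 mm tall, 0.4 kg; not a can and to be left where it stands. Origin at the centre of its underside.
- heatsink: loose finned aluminium heat sink, 50 x 60 x 40 mm tall; not a can and to be left where it stands. Origin at the centre of its underside.

How it is judged:
By the outcome, as a careful person would: the job done as asked, in the order asked, and still so for the second after the job is handed in, with the robot touching nothing.
It also fails if it takes over 128 s, if anything falls off the work surface, if the arm or the gripper's body presses on something with over 40 N, if the wrist force passes 120 N, or if a joint passes its speed limit or range.

## Working session

There is one attempt and no reset: what is moved stays moved. The work goes in short steps, Python scripts to look and compute and a tool call to move; the robot and the scene stay as the last step left them, time stands still between calls to the robot, and variables do not carry over. Pictures are saved under pics/ and viewed, and the job is handed in when it is done.

Besides the shell and the picture viewer there is one more tool, called after "Call:" as name(argument=value, ...), one argument or row to a line, values as JSON. arm_command: Moves the arm, as the interface text tells. Its arguments: {"type":"object","properties":{"targets":{"type":"array"},"gripper":{"type":"number"}},"required":["targets"]}

```bash
mkdir -p pics; python3 - <<'E'
from bench import robot
import cv2,numpy as np
print(robot.get_state())
for n in("top","side"):
    p,d=robot.camera(n); cv2.imwrite(f"pics/{n}0.png",p[:,:,::-1]); np.savez(f"{n}0.npz",p=p,d=d)
    m=robot.camera_model(n);print(n,m)
    for l in("can20","can32","can44","can56","cup20","cup32","cup44","cup56") if n=="top" else []:
        print(l,[(np.round(r["position"]),round(r["score"],2)) for r in robot.spot_in(n,l)[:3]])
E
```

```text
{'time_s': 0.0, 'joints': array([-1.37277187e+00,  4.87527848e-02,  9.75762358e-02,  1.62200067e+00,
        1.84570877e-05,  1.44301500e+00]), 'joint_velocities': array([ 1.35208088e-03,  5.54521108e-04, -5.03784318e-04,  7.77543479e-04,
       -7.25456341e-05, -8.55009102e-04]), 'tau': array([ 4.96788580e-04, -3.38785422e+01,  3.20014286e+01,  2.03888188e-02,
       -2.92323477e-05, -2.25960690e-06]), 'eef_pos': array([ 0.16791841, -0.4967702 ,  0.23010528]), 'eef_rot': array([-2.550981  ,  1.83079512,  0.00271456]), 'wrist_force': array([-0.71965003, -0.58888876,  0.12328527]), 'moment': array([ 0.05736848,  0.00020498, -0.01290438]), 'gripper_width': 0.08550578786501253}
top {'intrinsics': array([[355.69800735,   0.        , 258.28581957],
       [  0.        , 355.69800735, 195.23344997],
       [  0.        ,   0.        ,   1.        ]]), 'T': array([[-0.02864616, -0.98580813,  0.16541378,  0.36470584],
       [-0.99947646,  0.02575814, -0.01957867,  0.01229303],
       [ 0.01504006, -0.16588804, -0.9860299 ,  0.96143652],
       [ 0.        ,  0.        ,  0.        ,  1.    
[... 486 characters left out ...]
(array([108., 200.]), 0.97), (array([313., 226.]), 0.93), (array([137., 267.]), 0.86)]
cup44 [(array([108., 200.]), 0.97), (array([313., 226.]), 0.93), (array([137., 267.]), 0.86)]
cup56 [(array([108., 200.]), 0.97), (array([313., 226.]), 0.93), (array([137., 267.]), 0.86)]
side {'intrinsics': array([[415.13322566,   0.        , 259.1426197 ],
       [  0.        , 415.13322566, 191.6573912 ],
       [  0.        ,   0.        ,   1.        ]]), 'T': array([[-0.98417626, -0.12936109,  0.12109003,  0.40047463],
       [-0.17708139,  0.74222673, -0.64632938,  0.72518674],
       [-0.00626638, -0.65754482, -0.75338937,  0.87124713],
       [ 0.        ,  0.        ,  0.        ,  1.        ]])}
```

View pics/top0.png

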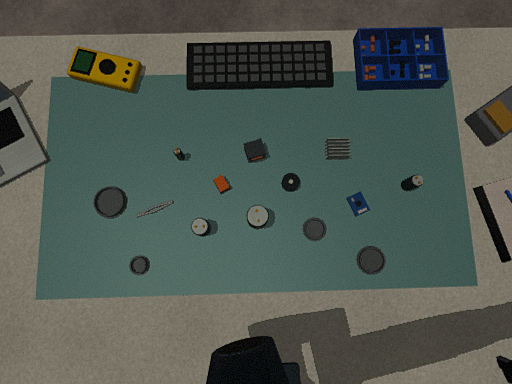

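View pics/side0.png

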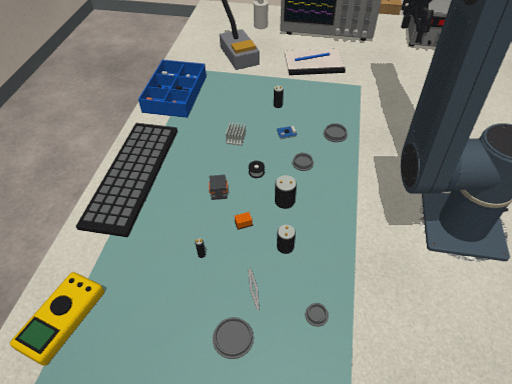

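The top view shows four cans at about (180,154), (412,183), (200,227) and (258,216). The cups are at (110,202), (139,265), (314,229) and (371,260). Next I'll measure them from the depth image.

```bash
cat > h.py <<'E'
import numpy as np,cv2
def cloud(d,K,T):
    v,u=np.mgrid[:d.shape[0],:d.shape[1]]
    P=np.stack([(u-K[0,2])*d/K[0,0],(v-K[1,2])*d/K[1,1],d],-1)
    return P@T[:3,:3].T+T[:3,3]
def circ(xy):
    A=np.c_[2*xy,np.ones(len(xy))];b=(xy**2).sum(1)
    c=np.linalg.lstsq(A,b,rcond=None)[0];return c[:2],np.sqrt(c[2]+c[0]**2+c[1]**2)
E
python3 - <<'E'
from bench import robot
from h import *
for n in("top","side"):
    f=np.load(n+"0.npz");m=robot.camera_model(n);W=cloud(f["d"],m["intrinsics"],m["T"])
    Z=W[...,2]; ok=f["d"]>0
    print(n,"bench z",np.median(Z[ok&(abs(Z)<.02)]))
    reg=ok&(W[...,0]>.2)&(W[...,0]<.66)&(abs(W[...,1])<.6)
    for lo,hi,nm in((.012,.024,"cup"),(.035,.085,"can")):
        k,L,s,c=cv2.connectedComponentsWithStats((reg&(Z>lo)&(Z<hi)).astype(np.uint8),connectivity=8)
        for i in range(1,k):
            if s[i,4]<12: continue
            q=W[L==i]
            if nm=="can":
                zt=np.percentile(q[:,2],90);t=q[q[:,2]>zt-.008]
            else: zt=np.median(q[:,2]);t=q
            cc,r=circ(t[:,:2])
            print(nm,s[i,4],np.round(c[i]),"z%.3f"%zt,"mid",np.round((t.min(0)+t.max(0))[:2]/2,4),"mean",np.round(t.mean(0)[:2],4),"ext",np.round(np.ptp(t,0)[:2],3),"fit",np.round(cc,4),round(r,4))
E
```

```text
top bench z 0.0003280772171923019
cup 13 [338. 147.] z0.022 mid [ 0.6512 -0.2295] mean [ 0.6512 -0.2296] ext [0.001 0.033] fit [ 0.6644 -0.2299] 0.0167
cup 126 [ 39. 158.] z0.015 mid [0.6392 0.5838] mean [0.6418 0.5869] ext [0.04  0.032] fit [0.6409 0.5879] 0.0135
cup 24 [337. 154.] z0.019 mid [ 0.633  -0.2271] mean [ 0.6322 -0.2251] ext [0.003 0.06 ] fit [ 0.6434 -0.2258] 0.022
cup 19 [341. 157.] z0.020 mid [ 0.6224 -0.2372] mean [ 0.6226 -0.2362] ext [0.002 0.037] fit [ 0.6387 -0.2364] 0.0195
cup 25 [292. 179.] z0.023 mid [ 0.5657 -0.1002] mean [ 0.5651 -0.1   ] ext [0.03  0.014] fit [ 0.5659 -0.1018] 0.0097
cup 25 [286. 181.] z0.023 mid [ 0.5619 -0.0809] mean [ 0.5582 -0.0822] ext [0.033 0.014] fit [ 0.5609 -0.0805] 0.0106
cup 24 [405. 186.] z0.016 mid [ 0.5413 -0.4098] mean [ 0.5387 -0.4057] ext [0.029 0.019] fit [ 0.5433 -0.4169] 0.0158
cup 171 [108. 201.] z0.016 mid [0.5174 0.3939] mean [0.5176 0.3943] ext [0.079 0.079] fit [0.5174 0.3938] 0.0378
cup 13 [225. 189.] z0.020 mid [0.5406 0.0826] mean [0.5407 0.0836] ext [0.013 0.022] fit [0.5399 0.083 ] 0.008
cup 16 [352. 201.] z0.
[... 3493 characters left out ...]
n 17 [240. 130.] z0.043 mid [ 0.6365 -0.2258] mean [ 0.6364 -0.2256] ext [0.003 0.06 ] fit [ 0.6136 -0.2262] 0.0296
can 22 [243. 130.] z0.042 mid [ 0.6276 -0.2284] mean [ 0.6271 -0.2272] ext [0.004 0.061] fit [ 0.6396 -0.227 ] 0.0229
can 204 [220. 183.] z0.048 mid [ 6.415e-01 -6.000e-04] mean [0.6436 0.0033] ext [0.037 0.061] fit [0.6446 0.002 ] 0.0183
can 464 [286. 187.] z0.077 mid [ 4.657e-01 -2.000e-04] mean [0.4657 0.0014] ext [0.054 0.059] fit [ 0.4657 -0.    ] 0.02
can 324 [286. 235.] z0.067 mid [0.4439 0.1453] mean [0.4438 0.1472] ext [0.042 0.041] fit [0.4438 0.1464] 0.0154
can 92 [200. 244.] z0.063 mid [0.6426 0.2049] mean [0.6425 0.2061] ext [0.017 0.018] fit [0.6426 0.2054] 0.0065
```

Both cameras agree to within about 4 mm, so I'll average them. The plan is to hold the jaws along world X, go from thinnest to thickest, and check with the wrist camera above each can. First, turn the tool so its x points along world +x.

Call:
arm_command(
  targets=[
    [0,0,0,-0.178],
    [0,0,0,-0.178],
    [0,0,0,-0.178],
    [0,0,0,-0.178],
    [0,0,0,-0.178],
    [0,0,0,-0.178],
    [0,0,0,-0.178],
    [0,0,0,0],
  ],
  gripper=100,
)

```text
time_s: 1.5
eef_pos: [0.168, -0.4974, 0.2314]
eef_rot: [3.142, -0.002, 0.0]
wrist_force: [-0.7, 0.5, -0.1]
gripper_width: 0.0858
```

Call:
arm_command(
  targets=[
    [33,-50,0,0],
    [33,-50,0,0],
    [33,-50,0,0],
    [33,-50,0,0],
    [33,-50,0,0],
    [33,-50,0,0],
    [33,-50,0,0],
  ],
)

```text
time_s: 2.38
eef_pos: [0.3996, -0.1455, 0.2316]
eef_rot: [3.141, -0.004, 0.002]
wrist_force: [1.5, 0.1, -0.1]
gripper_width: 0.0853
```

Call:
arm_command(
  targets=[
    [33,-50,0,0],
    [33,-50,0,0],
    [33,-50,0,0],
    [33,-50,0,0],
    [33,-50,0,0],
    [33,-50,0,0],
    [33,-50,0,0],
    [11,-2,40,0],
    [0,0,0,0],
    [0,0,0,0],
  ],
)

```text
time_s: 3.62
eef_pos: [0.6398, 0.2045, 0.1921]
eef_rot: [3.141, -0.001, -0.001]
wrist_force: [0.4, -0.6, 0.2]
gripper_width: 0.0853
```

```bash
cat > w.py <<'E'
from bench import robot
from h import *
from scipy.spatial.transform import Rotation as R
import sys
def look(tag):
    s=robot.get_state();p,d=robot.camera("wrist");m=robot.camera_model("wrist")
    cv2.imwrite(f"pics/{tag}.png",p[:,:,::-1])
    T=np.eye(4);T[:3,:3]=R.from_rotvec(s["eef_rot"]).as_matrix();T[:3,3]=s["eef_pos"];T=T@m["mount"]
    W=cloud(d,m["intrinsics"],T);Z=W[...,2];ok=d>0
    print("t",round(s["time_s"],2),"tcp",np.round(s["eef_pos"],4),"bench",np.round(np.median(Z[ok&(abs(Z)<.01)]),4) , "campos",np.round(T[:3,3],3))
    return s,W,Z,ok
def blobs(W,Z,ok,lo,hi,mn=60):
    k,L,st,c=cv2.connectedComponentsWithStats((ok&(Z>lo)&(Z<hi)).astype(np.uint8),connectivity=8)
    for i in range(1,k):
        if st[i,4]<mn: continue
        q=W[L==i]
        print(f"z{lo}-{hi}",st[i,4],"px",np.round(c[i]),"z%.4f"%np.median(q[:,2]),"mid",np.round((q.min(0)+q.max(0))[:2]/2,4),"mean",np.round(q.mean(0)[:2],4),"ext",np.round(np.ptp(q,0)[:2],4),"fit",np.round(circ(q[:,:2])[0],4))
E
python3 -c "
from w import *
a=look('w1');blobs(*a[1:],.055,.07)"
```

```text
t 3.62 tcp [0.6398 0.2045 0.1921] bench 0.0001 campos [0.64  0.272 0.334]
z0.055-0.07 339 px [262. 177.] z0.0594 mid [0.642  0.2052] mean [0.6421 0.2061] ext [0.0186 0.0192] fit [0.6422 0.2055]
z0.055-0.07 1700 px [ 57. 238.] z0.0644 mid [0.4437 0.1451] mean [0.446  0.1477] ext [0.0427 0.0444] fit [0.4449 0.1468]
```

The wrist camera puts can20 at (0.642, 0.2055). The TCP is at (0.640, 0.2045, 0.192).

Call:
arm_command(
  targets=[
    [2,-1,40,0],
    [0,0,40,0],
    [0,0,40,0],
    [0,0,30,0],
    [0,0,13,0],
    [0,0,0,0],
  ],
)

```text
time_s: 4.42
eef_pos: [0.6423, 0.2056, 0.0292]
eef_rot: [-3.141, -0.0, -0.001]
wrist_force: [0.2, -0.5, -0.6]
gripper_width: 0.0854
```

Call:
arm_command(
  targets=[
    [0,0,0,0],
    [0,0,0,0],
    [0,0,0,0],
    [0,0,0,0],
    [0,0,0,0],
    [0,0,0,0],
    [0,0,0,0],
    [0,0,0,0],
  ],
  gripper=0,
)

```text
time_s: 5.42
eef_pos: [0.6429, 0.2062, 0.0291]
eef_rot: [-3.141, -0.002, -0.002]
wrist_force: [-1.1, -0.5, 5.4]
gripper_width: 0.018
```

Call:
arm_command(
  targets=[
    [0,0,-15,0],
    [0,0,-35,0],
    [0,0,-40,0],
    [0,0,-30,0],
    [0,0,0,0],
  ],
)

```text
time_s: 6.05
eef_pos: [0.6442, 0.2064, 0.1521]
eef_rot: [-3.14, -0.001, -0.01]
wrist_force: [-0.0, -0.7, 0.4]
gripper_width: 0.0178
```

Call:
arm_command(
  targets=[
    [-30,-10,0,0],
    [-50,-20,0,0],
    [-50,-20,0,0],
    [-50,-20,0,0],
    [-30,-10,0,0],
    [0,0,0,0],
    [0,0,0,0],
  ],
)

```text
time_s: 6.92
eef_pos: [0.432, 0.2855, 0.1469]
eef_rot: [3.14, 0.002, -0.002]
wrist_force: [0.5, -0.4, -0.5]
gripper_width: 0.0178
```

```bash
python3 -c "
from w import *
a=look('w2');blobs(*a[1:],.012,.022);blobs(*a[1:],.16,.25)"
```

```text
t 6.92 tcp [0.432  0.2855 0.1469] bench 0.0001 campos [0.432 0.353 0.289]
z0.012-0.022 1714 px [371.  49.] z0.0170 mid [0.5205 0.3934] mean [0.5227 0.3942] ext [0.0796 0.0754] fit [0.5197 0.3946]
z0.012-0.022 757 px [167. 149.] z0.0172 mid [0.3504 0.3128] mean [0.3499 0.3132] ext [0.0435 0.0434] fit [0.3507 0.313 ]
z0.012-0.022 167 px [264. 297.] z0.0176 mid [0.4372 0.1562] mean [0.4365 0.1628] ext [0.0326 0.0237] fit [0.4427 0.1455]
z0.16-0.25 47533 px [258. 329.] z0.2212 mid [0.4314 0.2891] mean [0.4316 0.2945] ext [0.1204 0.0347] fit [0.4316 0.2772]
```

View pics/w2.png

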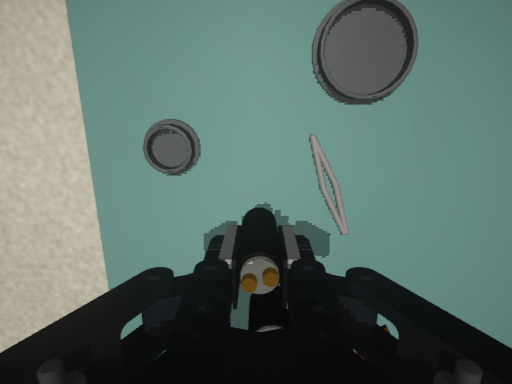

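The wrist view shows can20 held at pixel (262,276), with cup20 at (170,148). Next, where does the can sit relative to the TCP?

```bash
cat >> w.py <<'E'
def held(a,h,dtop,win=None):
    # top face of held can, in tcp-relative coordinates
    s,W,Z,ok=a;t=s["eef_pos"]
    D=W-t
    for z0 in np.arange(dtop-.009,dtop+.008,.003):
        M=ok&(abs(D[...,2]-z0-.0015)<.0015)&(abs(D[...,0])<h+.003)&(abs(D[...,1])<.06)
        if M.sum()>20:
            q=D[M];print("dz%.4f"%z0,M.sum(),"mid",np.round((q.min(0)+q.max(0))[:2]/2,4),"ext",np.round(np.ptp(q,0)[:2],4))
E
python3 -c "
from w import *
a=look('w3');held(a,.010,.032)"
```

```text
t 6.97 tcp [0.4325 0.2854 0.1472] bench 0.0 campos [0.432 0.353 0.289]
dz0.0230 230 mid [0.0001 0.0065] ext [0.0258 0.0092]
dz0.0260 525 mid [-0.0001 -0.0001] ext [0.0257 0.0225]
dz0.0290 813 mid [-0.      0.0001] ext [0.0259 0.0219]
dz0.0320 567 mid [ 0.0001 -0.0001] ext [0.0259 0.0229]
dz0.0350 643 mid [ 0.     -0.0002] ext [0.0259 0.0226]
dz0.0380 83 mid [0.0001 0.0014] ext [0.0258 0.0203]
```

Call:
arm_command(
  targets=[
    [-41,-14,0,0],
    [-41,-14,0,0],
    [0,0,40,0],
    [0,0,40,0],
    [0,0,20,0],
    [0,0,3,0],
    [0,0,0,0],
    [0,0,0,0],
  ],
)

```text
time_s: 8.02
eef_pos: [0.3516, 0.3144, 0.0468]
eef_rot: [-3.14, -0.001, -0.004]
wrist_force: [-0.8, -0.5, -1.0]
gripper_width: 0.0183
```

```bash
python3 -c "
from w import *
for i in range(3):
    s=robot.get_state();print(s['eef_pos'],s['wrist_force'])
    robot.camera('top')
"
```

```text
[0.35155454 0.31441637 0.04681235] [-0.81078746 -0.48575293 -0.96665788]
[0.3514463  0.31443168 0.04679308] [0.42992707 0.4561287  0.39387001]
[0.35130684 0.31439878 0.04669729] [ 0.63111897 -0.02171177 -0.5118848 ]
```

Call:
arm_command(
  targets=[
    [-1,1,5,0],
    [0,0,3,0],
    [0,0,0,0],
  ],
)

```text
time_s: 8.55
eef_pos: [0.3487, 0.3125, 0.0367]
eef_rot: [3.141, 0.002, -0.002]
wrist_force: [-0.3, 0.9, -0.6]
gripper_width: 0.0178
```

Call:
arm_command(
  targets=[
    [0,0,1.5,0],
    [0,0,0,0],
  ],
)

```text
time_s: 8.8
eef_pos: [0.3491, 0.3128, 0.0357]
eef_rot: [3.141, 0.002, -0.0]
wrist_force: [1.1, 0.0, 0.0]
gripper_width: 0.0183
```

Call:
arm_command(
  targets=[
    [0,0,1,0],
    [0,0,0,0],
  ],
)

```text
time_s: 9.05
eef_pos: [0.3494, 0.3129, 0.0351]
eef_rot: [-3.141, -0.002, -0.0]
wrist_force: [0.0, 0.1, 1.1]
gripper_width: 0.0183
```

Call:
arm_command(
  targets=[
    [0,0,1,0],
    [0,0,0,0],
  ],
)

```text
time_s: 9.3
eef_pos: [0.3494, 0.313, 0.035]
eef_rot: [-3.141, -0.002, -0.001]
wrist_force: [-2.2, -1.8, 5.4]
gripper_width: 0.0181
```

The 5 N force shows the can has reached the floor, so I release.

Call:
arm_command(
  targets=[
    [0,0,0,0],
    [0,0,0,0],
    [0,0,0,0],
    [0,0,0,0],
    [0,0,0,0],
    [0,0,0,0],
  ],
  gripper=100,
)

```text
time_s: 10.05
eef_pos: [0.3492, 0.3128, 0.0338]
eef_rot: [3.142, 0.002, -0.0]
wrist_force: [0.3, -0.4, 0.5]
gripper_width: 0.0856
```

Call:
arm_command(
  targets=[
    [0,0,-20,0],
    [0,0,-50,0],
    [0,0,-50,0],
    [0,0,-30,0],
    [0,0,0,0],
    [0,0,0,0],
  ],
)

```text
time_s: 10.8
eef_pos: [0.3488, 0.3126, 0.1828]
eef_rot: [3.141, 0.002, -0.002]
wrist_force: [0.2, -0.2, -0.8]
gripper_width: 0.0854
```

```bash
python3 -c "
from w import *
a=look('w4');blobs(*a[1:],.055,.08);blobs(*a[1:],.012,.022)"
```

```text
t 10.8 tcp [0.3488 0.3126 0.1828] bench -0.0001 campos [0.349 0.38  0.325]
z0.055-0.08 415 px [260. 182.] z0.0652 mid [0.3486 0.3119] mean [0.349  0.3134] ext [0.0205 0.0194] fit [0.349  0.3126]
z0.055-0.08 499 px [343. 329.] z0.0632 mid [0.4366 0.156 ] mean [0.4339 0.1587] ext [0.0312 0.0241] fit [0.4361 0.1563]
z0.012-0.022 1519 px [442.  84.] z0.0168 mid [0.5204 0.395 ] mean [0.5217 0.3966] ext [0.0805 0.0786] fit [0.5194 0.395 ]
z0.012-0.022 413 px [261. 166.] z0.0172 mid [0.3501 0.3141] mean [0.3503 0.3179] ext [0.0432 0.0413] fit [0.35   0.3131]
z0.012-0.022 209 px [336. 299.] z0.0175 mid [0.4413 0.1549] mean [0.4366 0.1616] ext [0.041  0.0273] fit [0.4427 0.1455]
```

View pics/w4.png

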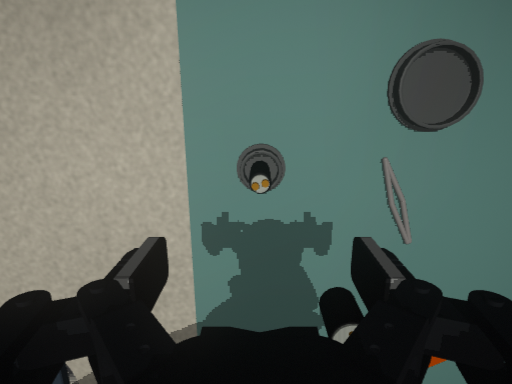

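The can20 top is at z 0.066 and it stands centred in cup20 (pixel 260,182). Now to can32.

Call:
arm_command(
  targets=[
    [8,30,0,0],
    [15,56,0,0],
    [15,56,0,0],
    [15,56,0,0],
    [15,56,0,0],
    [15,56,0,0],
    [15,56,0,0],
  ],
)

```text
time_s: 11.72
eef_pos: [0.4467, -0.0547, 0.1817]
eef_rot: [-3.14, -0.001, 0.005]
wrist_force: [-0.1, 0.6, 0.5]
gripper_width: 0.0852
```

Call:
arm_command(
  targets=[
    [15,56,0,0],
    [15,56,0,0],
    [15,56,0,0],
    [15,56,0,0],
    [15,56,0,0],
    [15,56,0,0],
    [15,50,0,0],
    [9,32,0,0],
    [0,0,0,0],
    [0,0,0,0],
  ],
)

```text
time_s: 12.98
eef_pos: [0.5614, -0.47, 0.1817]
eef_rot: [-3.139, -0.002, 0.004]
wrist_force: [-0.5, 0.4, 0.6]
gripper_width: 0.0855
```

```bash
python3 -c "
from w import *
a=look('w5');blobs(*a[1:],.062,.085);blobs(*a[1:],.013,.022)"
```

```text
t 12.97 tcp [ 0.5614 -0.47    0.1817] bench 0.0 campos [ 0.561 -0.403  0.324]
z0.062-0.085 1181 px [241. 121.] z0.0694 mid [ 0.5452 -0.4166] mean [ 0.5459 -0.4164] ext [0.0324 0.0311] fit [ 0.5458 -0.4166]
z0.062-0.085 476 px [438. 368.] z0.0731 mid [ 0.7436 -0.6612] mean [ 0.7411 -0.6591] ext [0.0323 0.0342] fit [ 0.7411 -0.6607]
z0.013-0.022 413 px [31. 16.] z0.0170 mid [ 0.3513 -0.3244] mean [ 0.3557 -0.3275] ext [0.0501 0.0206] fit [ 0.3474 -0.3047]
z0.013-0.022 61 px [510. 229.] z0.0154 mid [ 0.8297 -0.5306] mean [ 0.8299 -0.5326] ext [0.0025 0.0196] fit [ 0.8261 -0.5317]
z0.013-0.022 186 px [351. 315.] z0.0173 mid [ 0.668  -0.6429] mean [ 0.6677 -0.6403] ext [0.0324 0.0275] fit [ 0.684  -0.6653]
```

I miscounted rows and overshot by 55 mm in y, harmlessly. Can32 is at (0.5456, −0.4166). I'll go above it first, then down.

Call:
arm_command(
  targets=[
    [-16,-53.5,0,0],
    [0,0,40,0],
    [0,0,40,0],
    [0,0,40,0],
    [0,0,20,0],
    [0,0,7,0],
    [0,0,0,0],
    [0,0,0,0],
  ],
)

```text
time_s: 14.02
eef_pos: [0.5471, -0.4186, 0.0392]
eef_rot: [3.139, 0.002, 0.005]
wrist_force: [-0.3, -0.4, -0.0]
gripper_width: 0.085
```

Call:
arm_command(
  targets=[
    [0,0,0,0],
    [0,0,0,0],
    [0,0,0,0],
    [0,0,0,0],
    [0,0,0,0],
    [0,0,0,0],
    [0,0,0,0],
    [0,0,0,0],
  ],
  gripper=0,
)

```text
time_s: 15.02
eef_pos: [0.5462, -0.4177, 0.0372]
eef_rot: [3.141, 0.002, 0.001]
wrist_force: [-0.3, -0.5, 2.9]
gripper_width: 0.0304
```

Call:
arm_command(
  targets=[
    [0,0,-15,0],
    [0,0,-35,0],
    [0,0,-40,0],
    [0,0,-30,0],
    [0,0,0,0],
  ],
)

```text
time_s: 15.65
eef_pos: [0.5474, -0.4187, 0.1608]
eef_rot: [3.137, 0.002, 0.008]
wrist_force: [-0.5, -0.2, -0.7]
gripper_width: 0.0305
```

Call:
arm_command(
  targets=[
    [-23,-34,0,0],
    [-30,-45,0,0],
    [-30,-45,0,0],
    [-32,-48,0,0],
    [0,0,0,0],
    [0,0,0,0],
    [0,0,0,0],
  ],
)

```text
time_s: 16.52
eef_pos: [0.4314, -0.2465, 0.1566]
eef_rot: [3.141, 0.001, 0.0]
wrist_force: [0.2, -0.7, -0.8]
gripper_width: 0.0307
```

```bash
python3 -c "
from w import *
a=look('w6');blobs(*a[1:],.013,.022);held(a,.016,.034)"
```

```text
t 16.52 tcp [ 0.4314 -0.2465  0.1566] bench 0.0 campos [ 0.431 -0.179  0.299]
z0.013-0.022 972 px [260.  70.] z0.0172 mid [ 0.4321 -0.1547] mean [ 0.4319 -0.1529] ext [0.0544 0.055 ] fit [ 0.432  -0.1548]
z0.013-0.022 436 px [470. 156.] z0.0177 mid [ 0.626  -0.2273] mean [ 0.6252 -0.2266] ext [0.0045 0.0599] fit [ 0.6256 -0.227 ]
z0.013-0.022 63 px [339. 190.] z0.0143 mid [ 0.5073 -0.2605] mean [ 0.5073 -0.2603] ext [0.0104 0.0091] fit [ 0.5073 -0.2603]
z0.013-0.022 863 px [168. 227.] z0.0171 mid [ 0.3455 -0.3006] mean [ 0.3415 -0.2982] ext [0.0672 0.0676] fit [ 0.3458 -0.3002]
z0.013-0.022 228 px [307. 214.] z0.0178 mid [ 0.4771 -0.284 ] mean [ 0.477  -0.2833] ext [0.0171 0.0269] fit [ 0.4769 -0.2836]
dz0.0250 330 mid [-0.0001  0.0031] ext [0.0378 0.0281]
dz0.0280 865 mid [0.     0.0018] ext [0.0377 0.0305]
dz0.0310 3125 mid [-0.0001  0.001 ] ext [0.0378 0.0287]
dz0.0340 725 mid [-0.0001  0.0004] ext [0.0377 0.0249]
dz0.0370 563 mid [ 0.     -0.0001] ext [0.0378 0.0224]
dz0.0400 124 mid [-0.0001  0.0024] ext [0.0377 0.0193]
```

View pics/w6.png

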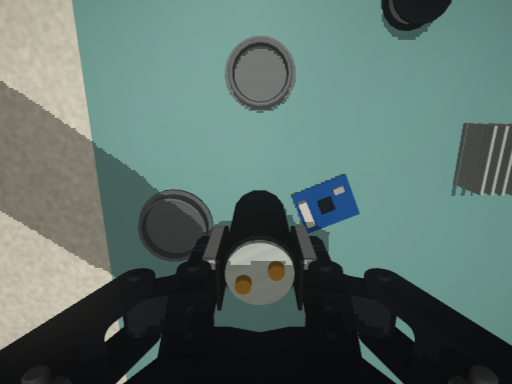

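Can32 is held centred at pixel (260,272). Cup32 is at pixel (260,72), world (0.432, −0.155).

Call:
arm_command(
  targets=[
    [0.5,-45,0,0],
    [0,-45.5,0,0],
    [0,0,40,0],
    [0,0,40,0],
    [0,0,20,0],
    [0,0,5,0],
    [0,0,0,0],
    [0,0,0,0],
    [0,0,0,0],
  ],
)

```text
time_s: 17.7
eef_pos: [0.4321, -0.1557, 0.0531]
eef_rot: [3.14, 0.001, 0.003]
wrist_force: [0.4, 0.1, -1.1]
gripper_width: 0.0303
```

Call:
arm_command(
  targets=[
    [0,0,4,0],
    [0,0,3,0],
    [0,0,0,0],
  ],
)

```text
time_s: 18.08
eef_pos: [0.4307, -0.1549, 0.0443]
eef_rot: [-3.141, -0.002, 0.001]
wrist_force: [0.0, 0.1, -0.6]
gripper_width: 0.0304
```

Call:
arm_command(
  targets=[
    [0,0,1.5,0],
    [0,0,0,0],
  ],
)

```text
time_s: 18.32
eef_pos: [0.4312, -0.1551, 0.0433]
eef_rot: [3.142, 0.002, 0.0]
wrist_force: [-0.0, -0.5, -1.2]
gripper_width: 0.0305
```

Call:
arm_command(
  targets=[
    [0,0,1,0],
    [0,0,0,0],
  ],
)

```text
time_s: 18.58
eef_pos: [0.4313, -0.1552, 0.0432]
eef_rot: [3.141, 0.002, 0.0]
wrist_force: [-2.4, 1.3, 5.2]
gripper_width: 0.0304
```

Contact at 5 N, so I release.

Call:
arm_command(
  targets=[
    [0,0,0,0],
    [0,0,0,0],
    [0,0,0,0],
    [0,0,0,0],
    [0,0,0,0],
    [0,0,0,0],
  ],
  gripper=100,
)

```text
time_s: 19.32
eef_pos: [0.4312, -0.1551, 0.0423]
eef_rot: [-3.142, -0.002, -0.0]
wrist_force: [0.1, 0.3, 1.0]
gripper_width: 0.085
```

Call:
arm_command(
  targets=[
    [0,0,-20,0],
    [0,0,-50,0],
    [0,0,-50,0],
    [0,0,-30,0],
    [0,0,0,0],
    [0,0,0,0],
  ],
)

```text
time_s: 20.08
eef_pos: [0.4308, -0.1549, 0.1913]
eef_rot: [-3.141, -0.002, 0.002]
wrist_force: [0.9, 0.1, -1.0]
gripper_width: 0.0856
```

```bash
python3 -c "
from w import *
a=look('w7');blobs(*a[1:],.06,.085);blobs(*a[1:],.012,.022)"
```

```text
t 20.07 tcp [ 0.4308 -0.1549  0.1913] bench 0.0 campos [ 0.431 -0.087  0.333]
z0.06-0.085 1369 px [303.  11.] z0.0739 mid [ 0.4637 -0.0203] mean [ 0.4631 -0.0206] ext [0.0521 0.0181] fit [ 0.4632 -0.0134]
z0.06-0.085 1054 px [260. 180.] z0.0753 mid [ 0.4307 -0.1538] mean [ 0.431  -0.1523] ext [0.0322 0.0307] fit [ 0.431 -0.153]
z0.012-0.022 317 px [477.  24.] z0.0149 mid [ 0.6337 -0.0133] mean [ 0.6329 -0.017 ] ext [0.0262 0.0318] fit [ 0.6376 -0.0092]
z0.012-0.022 113 px [288.  32.] z0.0169 mid [ 0.4606 -0.0206] mean [ 0.4572 -0.0243] ext [0.0447 0.0176] fit [ 0.4646 -0.0011]
z0.012-0.022 463 px [261. 160.] z0.0172 mid [ 0.4321 -0.1509] mean [ 0.4324 -0.1456] ext [0.0547 0.0483] fit [ 0.4319 -0.1542]
z0.012-0.022 285 px [435. 232.] z0.0172 mid [ 0.6258 -0.2272] mean [ 0.6253 -0.2261] ext [0.0036 0.0608] fit [ 0.6774 -0.2272]
z0.012-0.022 671 px [190. 291.] z0.0169 mid [ 0.3462 -0.3005] mean [ 0.3492 -0.3018] ext [0.066 0.068] fit [ 0.3458 -0.2998]
z0.012-0.022 129 px [316. 270.] z0.0130 mid [ 0.4965 -0.2761] mean [ 0.4967 -0.2759] ext [0.0167 0.0172] fit [ 0.4966 -0.2759]
z0.012-0.022 165 px [299. 278.] z0.0180 mid [ 0.4776 -0.2837] mean [ 0.477  -0.2826] ext [0.017  0.0256] fit [ 0.477  -0.2831]
```

View pics/w7.png

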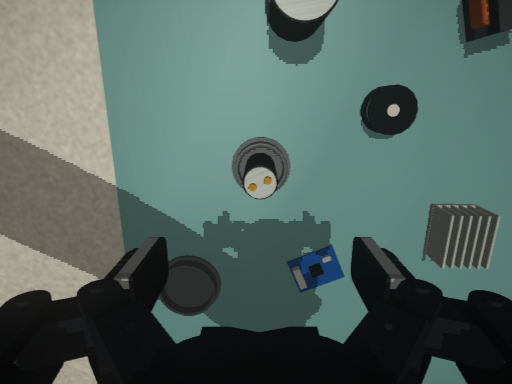

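Can32 stands in cup32 (pixel 260,180, top at 0.0755). Next is can44.

Call:
arm_command(
  targets=[
    [2,-40,0,0],
    [2,-55,0,0],
    [2,-55,0,0],
    [2,-55,0,0],
    [2,-55,0,0],
    [3,-41,0,0],
    [0,0,0,0],
    [0,0,0,0],
  ],
)

```text
time_s: 21.12
eef_pos: [0.443, 0.1454, 0.1908]
eef_rot: [3.14, 0.002, -0.005]
wrist_force: [-0.5, 0.0, -0.1]
gripper_width: 0.0854
```

```bash
python3 -c "
from w import *
a=look('w8');blobs(*a[1:],.058,.085)"
```

```text
t 21.12 tcp [0.443  0.1454 0.1908] bench -0.0 campos [0.443 0.213 0.333]
z0.058-0.085 1749 px [260. 179.] z0.0644 mid [0.4425 0.145 ] mean [0.4427 0.1467] ext [0.0428 0.0445] fit [0.4427 0.1463]
z0.058-0.085 1728 px [280. 312.] z0.0740 mid [0.464 0.008] mean [0.4628 0.0125] ext [0.0559 0.039 ] fit [0.4634 0.0077]
```

Call:
arm_command(
  targets=[
    [0,0,40,0],
    [0,0,40,0],
    [0,0,40,0],
    [0,0,25,0],
    [0,0,11,0],
    [0,0,0,0],
    [0,0,0,0],
  ],
)

```text
time_s: 22.05
eef_pos: [0.4452, 0.1458, 0.0378]
eef_rot: [-3.141, -0.001, -0.004]
wrist_force: [0.1, 1.4, 0.1]
gripper_width: 0.0856
```

Call:
arm_command(
  targets=[
    [0,0,0,0],
    [0,0,0,0],
    [0,0,0,0],
    [0,0,0,0],
    [0,0,0,0],
    [0,0,0,0],
    [0,0,0,0],
  ],
  gripper=0,
)

```text
time_s: 22.92
eef_pos: [0.4448, 0.1461, 0.0374]
eef_rot: [-3.141, -0.002, -0.003]
wrist_force: [-0.1, -0.0, 6.2]
gripper_width: 0.0425
```

Call:
arm_command(
  targets=[
    [0,0,-15,0],
    [0,0,-35,0],
    [0,0,-40,0],
    [0,0,-35,0],
    [0,0,0,0],
  ],
)

```text
time_s: 23.55
eef_pos: [0.4459, 0.1463, 0.1648]
eef_rot: [-3.141, -0.002, -0.01]
wrist_force: [0.4, -0.2, -1.3]
gripper_width: 0.0421
```

Call:
arm_command(
  targets=[
    [-10,37,0,0],
    [-12,56,0,0],
    [-12,56,0,0],
    [-12,56,0,0],
    [-12,56,0,0],
    [-12,56,0,0],
    [-12,50,0,0],
    [-10,40,0,0],
    [0,0,0,0],
    [0,0,0,0],
  ],
)

```text
time_s: 24.8
eef_pos: [0.3515, -0.2601, 0.1599]
eef_rot: [-3.139, -0.001, 0.003]
wrist_force: [0.6, -0.1, -0.9]
gripper_width: 0.0422
```

```bash
python3 -c "
from w import *
a=look('w9');blobs(*a[1:],.013,.022);held(a,.022,.030)"
```

```text
t 24.8 tcp [ 0.3515 -0.2601  0.1599] bench -0.0001 campos [ 0.352 -0.193  0.302]
z0.013-0.022 747 px [344.  60.] z0.0171 mid [ 0.4311 -0.1549] mean [ 0.4239 -0.1579] ext [0.054 0.055] fit [ 0.4313 -0.1549]
z0.013-0.022 94 px [339.  63.] z0.0170 mid [ 0.4243 -0.1559] mean [ 0.4194 -0.1596] ext [0.0196 0.0281] fit [ 0.4301 -0.1548]
z0.013-0.022 63 px [422. 176.] z0.0141 mid [ 0.5072 -0.2605] mean [ 0.5073 -0.2604] ext [0.0103 0.0091] fit [ 0.5071 -0.2604]
z0.013-0.022 180 px [230. 199.] z0.0171 mid [ 0.329  -0.2866] mean [ 0.3224 -0.2824] ext [0.0338 0.0396] fit [ 0.3454 -0.2995]
z0.013-0.022 263 px [389. 200.] z0.0178 mid [ 0.4769 -0.2842] mean [ 0.4765 -0.2835] ext [0.0165 0.0266] fit [ 0.4772 -0.2835]
dz0.0210 665 mid [-0.      0.0051] ext [0.0498 0.0328]
dz0.0240 3130 mid [-0.      0.0003] ext [0.0497 0.0427]
dz0.0270 3767 mid [-0.     -0.0003] ext [0.0499 0.0404]
dz0.0300 575 mid [-0.     -0.0005] ext [0.0498 0.027 ]
dz0.0330 220 mid [ 0.0001 -0.0002] ext [0.0498 0.0228]
dz0.0360 545 mid [-0.0001 -0.0006] ext [0.0498 0.0232]
```

View pics/w9.png

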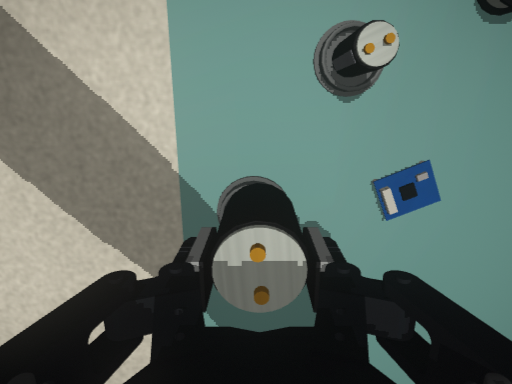

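Can44 is held centred (pixel 258,270), and the cup44 rim behind it fits a circle at (0.3456, −0.300).

Call:
arm_command(
  targets=[
    [-6,40,0,0],
    [0,0,10,0],
    [0,0,40,0],
    [0,0,35,0],
    [0,0,18,0],
    [0,0,4,0],
    [0,0,0,0],
    [0,0,0,0],
    [0,0,0,0],
  ],
)

```text
time_s: 25.98
eef_pos: [0.347, -0.302, 0.0556]
eef_rot: [3.14, 0.001, 0.003]
wrist_force: [-0.1, -0.4, -2.5]
gripper_width: 0.0427
```

Call:
arm_command(
  targets=[
    [-1,-1,4,0],
    [0,0,3,0],
    [0,0,1,0],
    [0,0,0,0],
  ],
)

```text
time_s: 26.48
eef_pos: [0.3452, -0.3, 0.046]
eef_rot: [-3.141, -0.002, 0.001]
wrist_force: [0.3, 0.8, -1.1]
gripper_width: 0.0425
```

Call:
arm_command(
  targets=[
    [0,0,1.5,0],
    [0,0,0,0],
  ],
)

```text
time_s: 26.72
eef_pos: [0.3453, -0.3002, 0.0447]
eef_rot: [-3.141, -0.002, 0.0]
wrist_force: [-0.0, 0.3, -1.6]
gripper_width: 0.0424
```

Call:
arm_command(
  targets=[
    [0,0,1,0],
    [0,0,0,0],
  ],
)

```text
time_s: 26.98
eef_pos: [0.3453, -0.3002, 0.0438]
eef_rot: [-3.142, -0.002, 0.0]
wrist_force: [0.2, -0.0, -1.1]
gripper_width: 0.0424
```

Call:
arm_command(
  targets=[
    [0,0,1,0],
    [0,0,0,0],
  ],
)

```text
time_s: 27.22
eef_pos: [0.3454, -0.3003, 0.0434]
eef_rot: [3.141, 0.002, 0.0]
wrist_force: [-1.2, 1.7, 2.7]
gripper_width: 0.0423
```

The z force moved from −1.1 to +2.7 N and the descent stalled, so the can is on the floor. Release.

Call:
arm_command(
  targets=[
    [0,0,0.5,0],
    [0,0,0,0],
  ],
)

```text
time_s: 27.48
eef_pos: [0.3454, -0.3004, 0.0434]
eef_rot: [3.141, 0.002, 0.0]
wrist_force: [-2.0, 1.5, 5.8]
gripper_width: 0.0421
```

Call:
arm_command(
  targets=[
    [0,0,0,0],
    [0,0,0,0],
    [0,0,0,0],
    [0,0,0,0],
    [0,0,0,0],
    [0,0,0,0],
  ],
  gripper=100,
)

```text
time_s: 28.22
eef_pos: [0.3453, -0.3002, 0.0423]
eef_rot: [-3.142, -0.002, 0.0]
wrist_force: [-0.3, -0.3, -0.0]
gripper_width: 0.0854
```

Call:
arm_command(
  targets=[
    [0,0,-20,0],
    [0,0,-50,0],
    [0,0,-50,0],
    [0,0,-30,0],
    [0,0,0,0],
    [0,0,0,0],
  ],
)

```text
time_s: 28.98
eef_pos: [0.345, -0.2999, 0.1913]
eef_rot: [-3.141, -0.002, 0.001]
wrist_force: [0.3, -1.0, -0.8]
gripper_width: 0.0855
```

```bash
python3 -c "
from w import *
a=look('w10');blobs(*a[1:],.06,.085);blobs(*a[1:],.012,.022)"
```

```text
t 28.98 tcp [ 0.345  -0.2999  0.1913] bench -0.0001 campos [ 0.345 -0.232  0.333]
z0.06-0.085 761 px [370.   9.] z0.0741 mid [ 0.4299 -0.1627] mean [ 0.4281 -0.164 ] ext [0.0313 0.0153] fit [ 0.429  -0.1597]
z0.06-0.085 1847 px [260. 181.] z0.0704 mid [ 0.3453 -0.3012] mean [ 0.3454 -0.2994] ext [0.0429 0.0442] fit [ 0.3454 -0.2999]
z0.012-0.022 551 px [348.  31.] z0.0170 mid [ 0.4316 -0.1624] mean [ 0.4272 -0.1679] ext [0.0553 0.0404] fit [ 0.4313 -0.1554]
z0.012-0.022 115 px [342.  25.] z0.0172 mid [ 0.4255 -0.1592] mean [ 0.4209 -0.163 ] ext [0.0229 0.0223] fit [ 0.43  -0.155]
z0.012-0.022 66 px [418. 131.] z0.0137 mid [ 0.5072 -0.2604] mean [ 0.5073 -0.2605] ext [0.0113 0.0083] fit [ 0.5073 -0.2604]
z0.012-0.022 552 px [260. 159.] z0.0172 mid [ 0.3452 -0.2958] mean [ 0.345  -0.2888] ext [0.0672 0.0574] fit [ 0.3452 -0.3005]
z0.012-0.022 161 px [405. 146.] z0.0129 mid [ 0.4962 -0.2763] mean [ 0.4963 -0.2757] ext [0.0178 0.0176] fit [ 0.4962 -0.276 ]
z0.012-0.022 251 px [387. 154.] z0.0177 mid [ 0.4775 -0.2842] mean [ 0.4764 -0.2838] ext [0.0177 0.0263] fit [ 0.477  -0.2838]
```

View pics/w10.png

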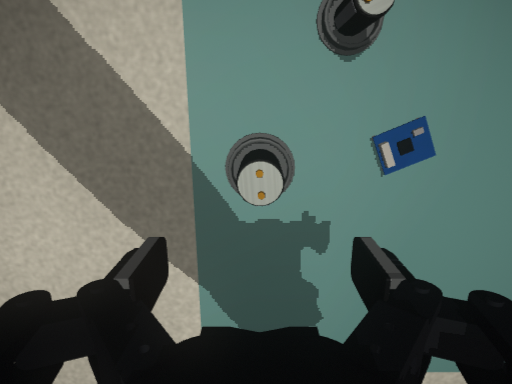

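Can44 stands centred in cup44 (pixel 260,181, top at 0.0705). The last one is can56.

Call:
arm_command(
  targets=[
    [15,-40,0,0],
    [22,-55,0,0],
    [22,-55,0,0],
    [22,-55,0,0],
    [22,-54,0,0],
    [15.5,-40,0,0],
    [0,0,0,0],
    [0,0,0,0],
  ],
)

```text
time_s: 30.02
eef_pos: [0.4625, -0.0012, 0.1907]
eef_rot: [3.141, 0.002, -0.005]
wrist_force: [0.8, -0.2, -0.6]
gripper_width: 0.0851
```

```bash
python3 -c "
from w import *
a=look('w11');blobs(*a[1:],.066,.085)"
```

```text
t 30.02 tcp [ 0.4625 -0.0012  0.1907] bench 0.0 campos [0.463 0.067 0.333]
z0.066-0.085 3069 px [262. 181.] z0.0744 mid [ 0.4641 -0.0013] mean [0.4645 0.0005] ext [0.0564 0.0558] fit [ 0.4645 -0.    ]
z0.066-0.085 367 px [230. 321.] z0.0728 mid [ 0.4316 -0.1457] mean [ 0.4325 -0.1434] ext [0.0302 0.0164] fit [ 0.4318 -0.1505]
```

Call:
arm_command(
  targets=[
    [1.5,0,30,0],
    [0,0,40,0],
    [0,0,30,0],
    [0,0,25,0],
    [0,0,15,0],
    [0,0,10,0],
    [0,0,0,0],
    [0,0,0,0],
  ],
)

```text
time_s: 31.08
eef_pos: [0.4659, -0.0013, 0.0433]
eef_rot: [3.141, 0.001, 0.003]
wrist_force: [0.1, -0.3, -0.2]
gripper_width: 0.0856
```

Call:
arm_command(
  targets=[
    [0,0,0,0],
    [0,0,0,0],
    [0,0,0,0],
    [0,0,0,0],
    [0,0,0,0],
    [0,0,0,0],
  ],
  gripper=0,
)

```text
time_s: 31.82
eef_pos: [0.466, -0.0012, 0.0435]
eef_rot: [3.141, 0.002, 0.004]
wrist_force: [-1.1, -0.7, 6.0]
gripper_width: 0.0547
```

Call:
arm_command(
  targets=[
    [0,0,-15,0],
    [0,0,-35,0],
    [0,0,-40,0],
    [0,0,-35,0],
    [0,0,0,0],
  ],
)

```text
time_s: 32.45
eef_pos: [0.467, -0.0014, 0.1705]
eef_rot: [3.141, 0.002, 0.009]
wrist_force: [-0.1, 0.6, -3.3]
gripper_width: 0.0544
```

Call:
arm_command(
  targets=[
    [8,-41,0,0],
    [10,-55,0,0],
    [10,-55,0,0],
    [10,-55,0,0],
    [10,-55,0,0],
    [6,-40,0,0],
    [0,0,0,0],
    [0,0,0,0],
  ],
)

```text
time_s: 33.45
eef_pos: [0.5175, 0.2993, 0.165]
eef_rot: [3.139, 0.002, -0.006]
wrist_force: [0.5, 0.1, -2.5]
gripper_width: 0.0544
```

```bash
python3 -c "
from w import *
a=look('w12');blobs(*a[1:],.013,.022);held(a,.028,.034)"
```

```text
t 33.45 tcp [0.5175 0.2993 0.165 ] bench 0.0001 campos [0.518 0.367 0.307]
z0.013-0.022 1399 px [264.  64.] z0.0172 mid [0.5203 0.3955] mean [0.5205 0.3985] ext [0.079  0.0786] fit [0.5204 0.3949]
z0.013-0.022 550 px [ 90. 158.] z0.0172 mid [0.3515 0.3128] mean [0.3554 0.3152] ext [0.0417 0.0434] fit [0.3511 0.313 ]
z0.013-0.022 108 px [ 91. 159.] z0.0179 mid [0.353  0.3121] mean [0.3562 0.3144] ext [0.0129 0.0191] fit [0.3493 0.3119]
dz0.0250 941 mid [0.     0.0072] ext [0.0619 0.0415]
dz0.0280 6717 mid [-0.0001  0.0009] ext [0.0618 0.0547]
dz0.0310 5300 mid [0.     0.0005] ext [0.0619 0.0517]
dz0.0340 653 mid [-0.     -0.0001] ext [0.0618 0.0226]
dz0.0370 307 mid [ 0.     -0.0001] ext [0.062  0.0225]
dz0.0400 474 mid [0.     0.0019] ext [0.0618 0.0182]
```

View pics/w12.png

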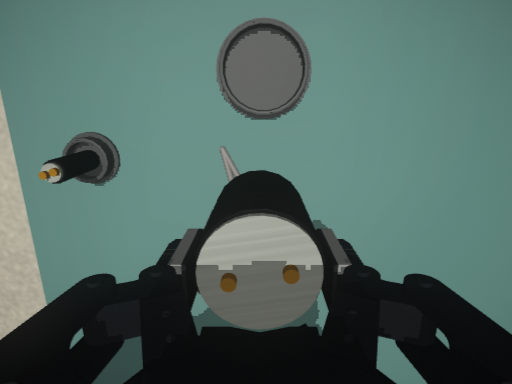

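Can56 is held centred, and cup56 is at (0.5203, 0.395), pixel (264,66).

Call:
arm_command(
  targets=[
    [1,-48,0,0],
    [1,-47,0,0],
    [0,0,10,0],
    [0,0,40,0],
    [0,0,35,0],
    [0,0,15,0],
    [0,0,4,0],
    [0,0,0,0],
    [0,0,0,0],
    [0,0,0,0],
  ],
)

```text
time_s: 34.75
eef_pos: [0.5215, 0.3956, 0.0649]
eef_rot: [-3.14, -0.002, -0.004]
wrist_force: [0.1, 0.1, -3.2]
gripper_width: 0.0541
```

Call:
arm_command(
  targets=[
    [-1,0,4,0],
    [0,0,4,0],
    [0,0,2,0],
    [0,0,0,0],
  ],
)

```text
time_s: 35.25
eef_pos: [0.5193, 0.3948, 0.0527]
eef_rot: [3.141, 0.002, -0.001]
wrist_force: [-0.2, 0.1, -2.0]
gripper_width: 0.0541
```

Call:
arm_command(
  targets=[
    [0,0,1.5,0],
    [0,0,0,0],
  ],
)

```text
time_s: 35.5
eef_pos: [0.5197, 0.3949, 0.0518]
eef_rot: [-3.142, -0.001, 0.0]
wrist_force: [-0.3, 0.1, -2.7]
gripper_width: 0.0541
```

Call:
arm_command(
  targets=[
    [0,0,1,0],
    [0,0,0,0],
  ],
)

```text
time_s: 35.75
eef_pos: [0.5196, 0.395, 0.0508]
eef_rot: [3.142, 0.002, -0.0]
wrist_force: [0.3, 0.2, -2.6]
gripper_width: 0.0541
```

Call:
arm_command(
  targets=[
    [0,0,1,0],
    [0,0,0,0],
  ],
)

```text
time_s: 36.0
eef_pos: [0.5195, 0.3949, 0.0497]
eef_rot: [3.141, 0.002, -0.0]
wrist_force: [0.4, 0.0, -2.9]
gripper_width: 0.0544
```

Call:
arm_command(
  targets=[
    [0,0,0.7,0],
    [0,0,0,0],
  ],
)

```text
time_s: 36.25
eef_pos: [0.5196, 0.395, 0.0496]
eef_rot: [-3.141, -0.002, -0.0]
wrist_force: [-0.9, -0.2, -0.6]
gripper_width: 0.0541
```

Call:
arm_command(
  targets=[
    [0,0,0.7,0],
    [0,0,0,0],
  ],
)

```text
time_s: 36.5
eef_pos: [0.5196, 0.395, 0.0495]
eef_rot: [-3.141, -0.002, -0.001]
wrist_force: [-3.3, -2.2, 4.3]
gripper_width: 0.0544
```

Firm contact, so I release and retreat.

Call:
arm_command(
  targets=[
    [0,0,0,0],
    [0,0,0,0],
    [0,0,0,0],
    [0,0,0,0],
    [0,0,0,0],
    [0,0,0,0],
  ],
  gripper=100,
)

```text
time_s: 37.25
eef_pos: [0.5196, 0.395, 0.0484]
eef_rot: [-3.142, -0.002, -0.0]
wrist_force: [0.4, -0.3, -0.2]
gripper_width: 0.0855
```

Call:
arm_command(
  targets=[
    [0,0,-20,0],
    [0,0,-50,0],
    [0,0,-50,0],
    [0,0,-30,0],
    [0,0,0,0],
    [0,0,0,0],
  ],
)

```text
time_s: 38.0
eef_pos: [0.5195, 0.3949, 0.1984]
eef_rot: [3.142, 0.002, -0.0]
wrist_force: [0.1, -0.2, -0.1]
gripper_width: 0.0853
```

Call:
arm_command(
  targets=[
    [-20,40,0,0],
    [-20,50,0,0],
    [-20,50,0,0],
    [-20,50,0,0],
    [-20,50,0,0],
    [-20,40,0,0],
    [0,0,0,0],
    [0,0,0,0],
    [0,0,0,0],
    [0,0,0,0],
  ],
)

```text
time_s: 39.25
eef_pos: [0.4001, 0.1156, 0.1981]
eef_rot: [-3.142, -0.004, 0.001]
wrist_force: [0.6, -0.2, 0.8]
gripper_width: 0.0854
```

```bash
python3 - <<'E'
from w import *
print(robot.get_state()["eef_pos"])
for n in("top","side"):
    p,d=robot.camera(n); cv2.imwrite(f"pics/{n}9.png",p[:,:,::-1])
    m=robot.camera_model(n);W=cloud(d,m["intrinsics"],m["T"]);Z=W[...,2]
    ok=(d>0)&(W[...,0]>.25)&(W[...,0]<.7)&(abs(W[...,1])<.48)
    print(n);blobs(W,Z,ok,.035,.09,20)
E
```

```text
[0.40012541 0.11561853 0.19812064]
top
z0.035-0.09 315 px [255. 149.] z0.0453 mid [6.451e-01 6.000e-04] mean [6.445e-01 4.000e-04] ext [0.0522 0.0557] fit [6.449e-01 4.000e-04]
z0.035-0.09 31 px [338. 138.] z0.0384 mid [ 0.6704 -0.2278] mean [ 0.6705 -0.2272] ext [0.0032 0.0578] fit [ 0.6783 -0.2277]
z0.035-0.09 43 px [338. 141.] z0.0387 mid [ 0.6616 -0.2276] mean [ 0.6614 -0.227 ] ext [0.0043 0.0574] fit [ 0.6671 -0.2276]
z0.035-0.09 32 px [338. 148.] z0.0390 mid [ 0.6424 -0.2273] mean [ 0.6424 -0.2254] ext [0.0032 0.0592] fit [ 0.641  -0.2261]
z0.035-0.09 43 px [340. 152.] z0.0390 mid [ 0.6333 -0.2273] mean [ 0.6331 -0.2288] ext [0.004  0.0592] fit [ 0.6145 -0.2281]
z0.035-0.09 23 px [339. 155.] z0.0397 mid [ 0.6229 -0.2268] mean [ 0.6233 -0.2262] ext [0.0028 0.0592] fit [ 0.56  -0.225]
z0.035-0.09 156 px [318. 228.] z0.0749 mid [ 0.4287 -0.1541] mean [ 0.4276 -0.1516] ext [0.0316 0.0317] fit [ 0.4281 -0.1527]
z0.035-0.09 308 px [377. 260.] z0.0703 mid [ 0.3427 -0.3015] mean [ 0.3433 -0.2964] ext [0.042  0.0452] fit [ 0.3432 -0.2984]
side
z0.035-0.09 91 px [341. 121.] z0.0668 mid [ 0.3346 -0.2994] mean [ 0.3351 -0.2926] ext [0.0193 0.042 ] fit [ 0.3391 -0.2973]
z0.035-0.09 20 px [234. 128.] z0.0409 mid [ 0.6558 -0.2287] mean [ 0.6554 -0.2283] ext [0.0033 0.0577] fit [ 0.6664 -0.2283]
z0.035-0.09 268 px [218. 183.] z0.0459 mid [ 0.6493 -0.    ] mean [0.6485 0.004 ] ext [0.0539 0.0614] fit [0.6487 0.0024]
z0.035-0.09 117 px [319. 305.] z0.0623 mid [0.3503 0.3131] mean [0.3508 0.3154] ext [0.0202 0.0171] fit [0.3507 0.3132]
z0.035-0.09 808 px [232. 327.] z0.0797 mid [0.52   0.3957] mean [0.5183 0.4008] ext [0.0561 0.0542] fit [0.5194 0.3977]
```

View pics/top9.png

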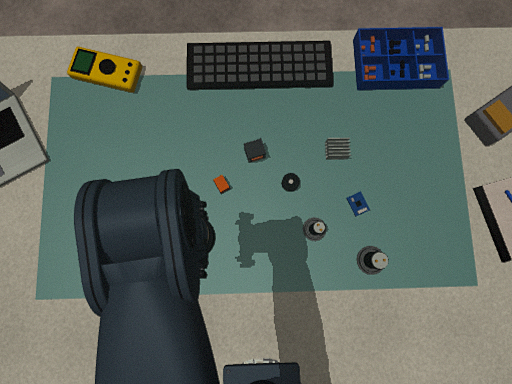

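View pics/side9.png

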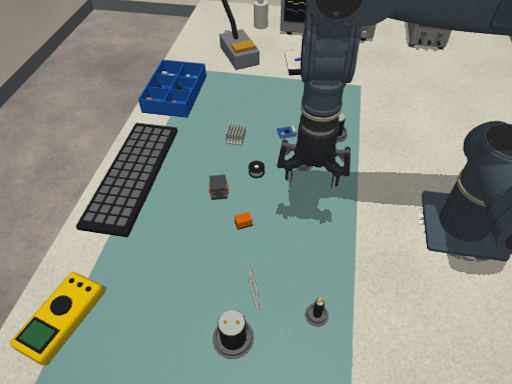

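Between them, the two views show all four cans upright in their cups. In the top view they are at (318,228) and (377,260), in the side view at (232,327) and (319,305). The transformer and heat sink are where they were, and the arm is clear.

```bash
python3 -c "
from bench import robot
print(robot.job_done())"
```

```text
the job is handed in; nothing more can be done
None
```

All four cans now stand upright in their matching cups, placed from thinnest to thickest. I lowered each one until the wrist force showed it touching the floor of its cup, about 4 to 6 N, then released it. The job was handed in at about 39 s of the 128 s allowed.

- **Final positions:** the can tops measured about 66, 76, 70 and 80 mm above the bench, thinnest to thickest. That matches each can's height plus the 6 mm cup floor. In the last pictures every can was within about 3 mm of its cup's centre. The exception is can44 in the side view, where the arm hid most of it. The wrist camera had already shown it within 1 mm of its cup's centre.
- **Left alone:** the transformer and heat sink are in the same place in the pictures before and after.
- **Disagreements:** the top and side cameras differed by about 4 mm in x, so I averaged them and used the wrist camera for the final position of each grasp and placing. The last top view was partly blocked by the arm, so the 20 mm and 56 mm cans were checked in the side view.
- **Slip:** I overshot can32 by 55 mm while travelling well above the parts, and nothing was touched.

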